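# Put the broad plane iron away in the keeper rack

### The arm

A 6-joint arm with a two-finger parallel gripper is mounted at the origin on the work surface. World frame = base frame: x ahead of the robot, y to its left, z up, the work surface at z = 0. Lengths are in mm, angles in degrees, forces in N, time in s.
With the tool pointing down it reaches from about 350 to 850 mm from the base axis. Payload 8.1 kg.
Tool frame: the origin (TCP) lies at the very end of the fingers, on their centre line; the grasp point (between the pads) lies 19 mm behind it (pinch_z is the z of the grasp point in the tool frame, in mm); z points along the fingers, y is the direction in which the jaws open and shut (so a half turn about z gives the same grasp; the last joint's range is limited). The gripper opens to 85 mm and grips with 20 to 120 N. Pads are 22 mm wide; open, the fingers measure 114 mm over their backs; the gripper's body (76 mm by 85 mm) begins 54 mm behind the grasp point. The pads swing forward as they close: fully open they stand 13 mm farther back than shut.
Start: joints at [64.836, 7.471, 85.268, -0, 87.261, -4.893], TCP at [207.858, 562.85, 231.292] pointing down, gripper open.
Joint ranges: [-169.43, 169.43], [-51.17, 129.36], [1.28, 143.12], [-76.62, 256.62], [0, 156.53], [-152.29, 152.29]. Speed limits (degrees/s): [136.94, 136.94, 159.86, 180, 180, 180].

### API

Orientations are given as [roll, pitch, yaw] about the fixed x, y, z axes, in that order (R = Rz(yaw) Ry(pitch) Rx(roll)).
In Python, from bench import * gives the robot as it stands.
- The arm moves only by the shell command python3 -m creep 'ROWS' [FORCE]. ROWS is a JSON object of lists of equal length, an entry for each row: "translation": the shift along the tool's x, y, z in mm, a list of three; "rotation": the turn, a rotation vector about the tool's x, y, z in rad, a list of three; "claw": the finger opening in mm, from 0 to 85.4. In form: {"translation": [[dx, dy, dz], ...], "rotation": [[ax, ay, az], ...], "claw": [claw, ...]}. A call has 1 to 10 rows; each row shifts and turns the commanded pose from where the row before left it, along the tool's axes as they then stand; what a row does not reach is not made up. A row lasts 1/10 s, in which the tool goes at most 50 mm and 8.59 degrees, less where a joint would pass 70% of its speed; a pose out of reach is approached as far as the arm can. A call is refused whole if a number of a shift passes 50 or a number of a turn 0.15, either way. A call with a gripper value outside its range is refused whole. The fingers move at their own pace and stop on an object; FORCE is the grip in N (left out, the last holds). Time passes only in rows, so rows that do not move let the fingers close. It gives the time, the measured TCP pose, the force and the opening at its end, in the units of the state.
- sense(): the state, without advancing time (a new reading comes with each control period).
- snapshot(name): name is "side" or "top"; returns a dict with "frame" (480x640x3 uint8, red, green, blue), "intrinsics" (3x3 intrinsics, pixels), "dist" ([k1, k2, p1, p2, k3] as OpenCV has them; the pictures are not rectified), "extrinsics" (4x4, takes a point from camera to world coordinates). Camera axes: x right, y up, looking along -z (the intrinsics and any distortion apply to the point x, -y, -z); pixel columns grow to the right and rows downward; lengths in mm; the calibration is good to about 2 mm. A picture is of the moment at which its call begins. There is no depth.
- hand_in(): hands the job in, once; it reports no verdict.
The state is a dict: "time": time; "joint_pos": joint angles; "qd": joint speeds; "joint_efforts": joint torques, N m; "tool_pos": TCP position; "tcp_rot": TCP orientation; "ft_force": force on the tool from outside, world axes, zero at the start; "wrist_torque": the same for the moment, N m; "finger_gap": finger opening in mm.
Only numpy, scipy, OpenCV 4.12 (cv2) and the standard library are available. Lean on these libraries where they do the work, as an engineer would, in place of code of your own. Each camera call takes 0.05 s, during which the arm holds its last target.

### The job

Take the broad-bladed plane iron with the narrow tang out of its wooden stand and put it away in the rack with the two keepers: set its lower edge into the groove at a slant, with the tang leaning out to the rack's open front, then straighten it up so that the blade swings in under both keepers and it stands upright with its edge down on the groove's floor. Let it stand there on its own, and leave the two smaller irons where they are.

Things in the scene. Friction and masses are not known exactly. Their poses are not given: they have to be found in the camera images.
- broad_iron: The iron to put away: steel plate 8 mm thick, 0.37 to 0.57 kg, standing edge down. Blade 84 mm wide, 70 mm tall; from its middle a tang 24 mm wide rises to 140 mm, leaving a 30 mm shoulder each side. Grip the tang across its 8 mm. Stands in one of three alike brown blocks; lift it 30 mm to clear. Origin: middle of its lower edge; z up, y along its width.
- rack: Pale wooden rack, fixed. Origin on the bench under the groove's middle; z up, y along the groove, -x its open front. Groove floor z 12 mm, x -9 to 9, 104 long between end cheeks. Upright board at x 9. Front lip 28 tall, inner face sloping out 35 deg. Keepers: tabs over both groove ends, |y| 26 to 64, reaching to x -8, underside z 92, top 104: come in below them along a slant of 20 to 30 deg.
- narrow_iron: Bystander, to be left: iron 8 mm thick with the same 24 mm tang and 140 mm height, but a blade only 50 mm wide. The three blocks are fixed, 66 x 104 mm and 36 mm tall, each with a groove along y, 12 mm wide, floor 12 mm above the bench. Origin: middle of its lower edge; z up, y along its width.
- straight_iron: Bystander, to be left: straight iron 8 mm thick, 44 mm wide, 130 mm tall, without tang. Origin: middle of its lower edge; z up, y along its width.
Mind the look-alikes: they are no part of the job. What is shaped like the broad_iron but black or turquoise is not meant.

How it is judged:
By the outcome, as a careful person would: the job done as asked, in the order asked, and still so for the second after the job is handed in, with the robot touching nothing.
It also fails if it takes over 43 s, if anything falls off the work surface, if the arm or the gripper's body presses on something with over 40 N, if the wrist force passes 120 N, or if a joint passes its speed limit or range.

## Working session

There is one attempt and no reset: what is moved stays moved. The work goes in short steps, Python scripts to look and compute and a shell command to move; the robot and the scene stay as the last step left them, time stands still between calls to the robot, and variables do not carry over. Pictures are saved under pics/ and viewed, and the job is handed in when it is done.

```bash
ls; mkdir -p pics
python3 - <<'E'
from bench import *
import cv2,numpy as np
for n in("side","top"):
    s=snapshot(n); cv2.imwrite(f"pics/{n}0.png",s["frame"][:,:,::-1]); print(n,s["intrinsics"],s["dist"],np.round(s["extrinsics"],3))
print(sense())
E
```

```text
pics
side [[466.67551989   0.         322.38151777]
 [  0.         466.67551989 241.67775639]
 [  0.           0.           1.        ]] [0.03722536 0.         0.         0.         0.        ] [[ 8.89000e-01  2.56000e-01 -3.79000e-01  2.04166e+02]
 [-4.57000e-01  4.55000e-01 -7.64000e-01 -6.74037e+02]
 [-2.30000e-02  8.53000e-01  5.21000e-01  5.34807e+02]
 [ 0.00000e+00  0.00000e+00  0.00000e+00  1.00000e+00]]
top [[443.59089882   0.         316.43460685]
 [  0.         443.59089882 241.14303921]
 [  0.           0.           1.        ]] [-0.02898109  0.          0.          0.          0.        ] [[ 4.00000e-03  9.87000e-01 -1.60000e-01  4.24357e+02]
 [-1.00000e+00  6.00000e-03  1.30000e-02  8.65670e+01]
 [ 1.40000e-02  1.60000e-01  9.87000e-01  8.48010e+02]
 [ 0.00000e+00  0.00000e+00  0.00000e+00  1.00000e+00]]
{'time': 0.1, 'joint_pos': array([ 6.48373173e+01,  7.51266922e+00,  8.53231720e+01,  4.79863979e-05,
        8.72612102e+01, -4.89261409e+00]), 'qd': array([ 0.06276809,  0.03928817, -0.1673186 , -0.0713286 ,  0.00490217,
       -0.04011967]), 'joint_efforts': array([ 8.50662927e-04, -5.70952249e+01, -5.01939583e+01, -2.66143270e-04,
        8.27051030e-03, -8.91711665e-07]), 'tool_pos': array([207.63062979, 562.40203894, 230.32837416]), 'tcp_rot': array([-1.79903306e+02, -8.32511870e-03,  1.59729922e+02]), 'ft_force': array([0.519914  , 0.45571178, 0.38752369]), 'wrist_torque': array([-0.05611788,  0.01051027,  0.05963114]), 'finger_gap': 85.38390853806044}
```

View pics/side0.png

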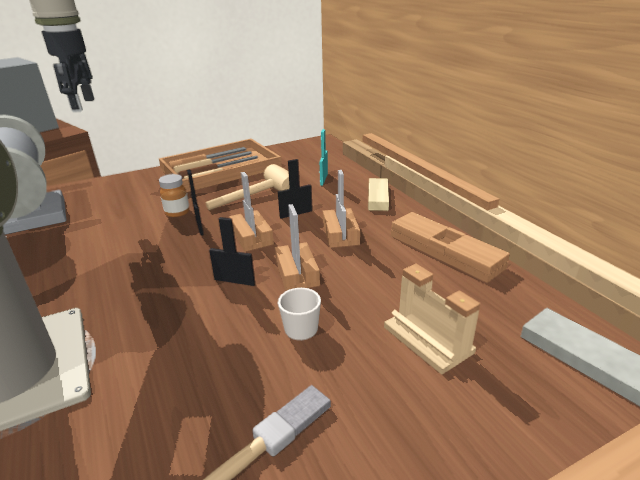

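View pics/top0.png

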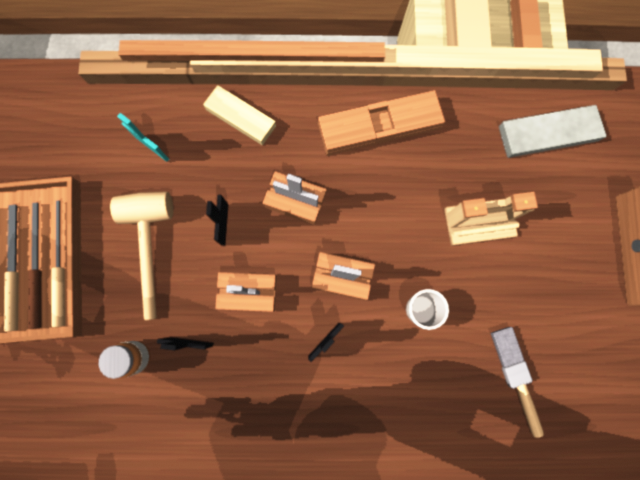

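Grey irons stand in three blocks, at top-view pixels (295,188), (243,290) and (345,272). I'll enlarge both views to tell them apart.

Run:
```python
import cv2,numpy as np
t=cv2.imread("pics/top0.png"); s=cv2.imread("pics/side0.png")
a=cv2.resize(t[160:320,205:385],None,fx=4.4,fy=3.75,interpolation=cv2.INTER_CUBIC)
cv2.imwrite("pics/c_top.png",cv2.resize(t[165:315,205:385],(720,600),interpolation=cv2.INTER_CUBIC))
cv2.imwrite("pics/c_side.png",cv2.resize(s[160:290,215:375],(738,600),interpolation=cv2.INTER_CUBIC))
a=cv2.resize(t[180:255,435:545],(660,450),interpolation=cv2.INTER_CUBIC); cv2.imwrite("pics/c_rt.png",a)
a=cv2.resize(s[255:375,375:485],(550,600),interpolation=cv2.INTER_CUBIC); cv2.imwrite("pics/c_rs.png",a)
```

```text
(no output)
```

View pics/c_top.png

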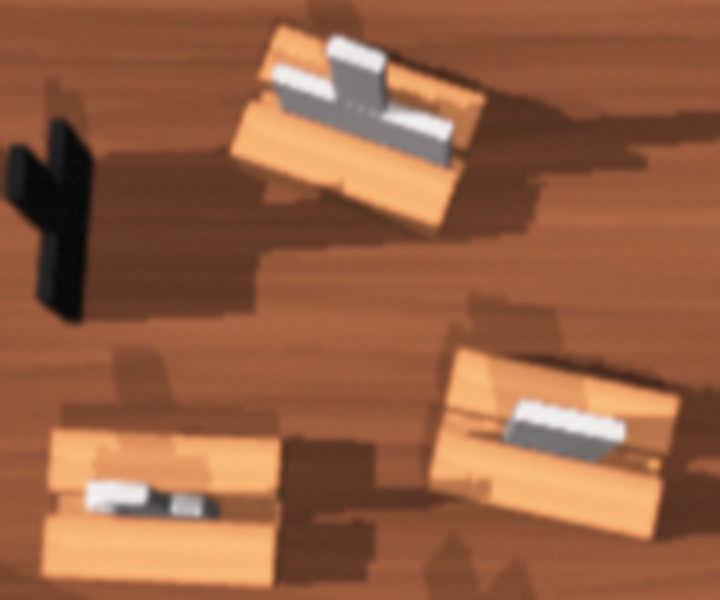

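View pics/c_side.png

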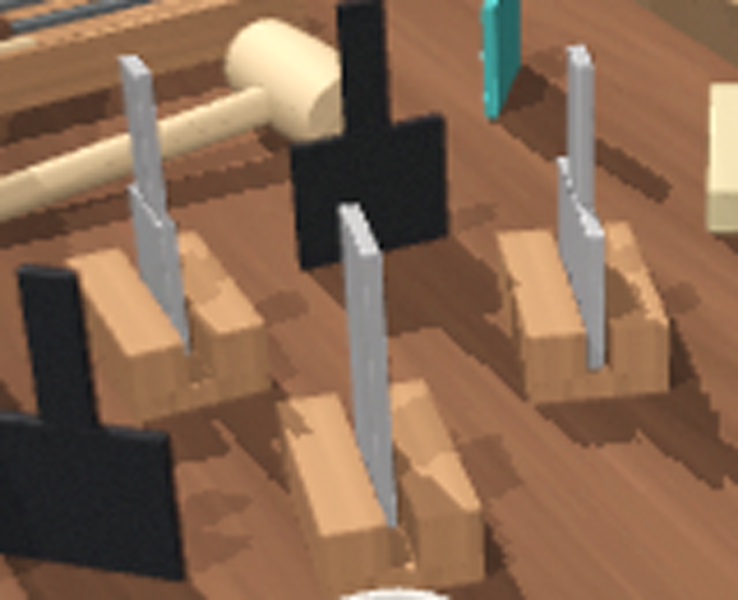

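View pics/c_rt.png

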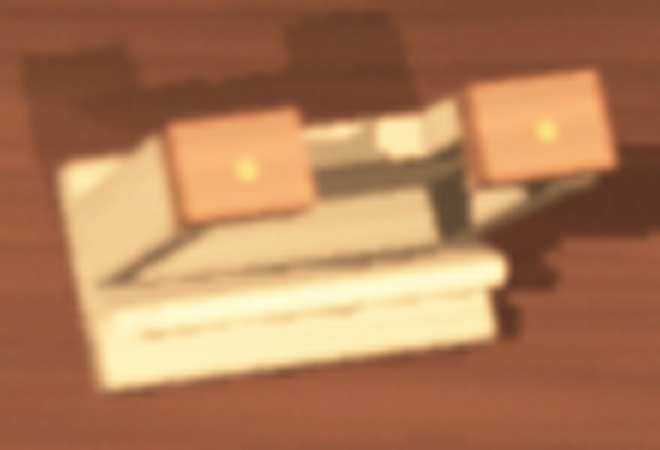

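View pics/c_rs.png

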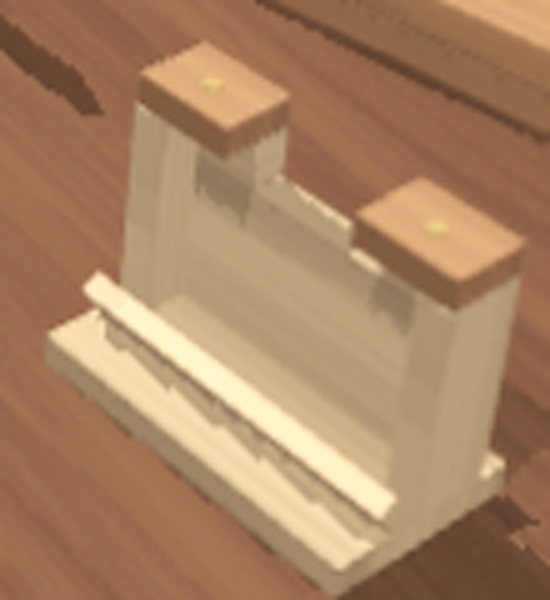

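Candidates: (295,188) has a blade filling most of its block plus a narrow tang, so it is the broad_iron. (243,290) has a tang with a small blade, which makes it the narrow iron. (345,272) has no tang, so it is the straight one. The black and turquoise lookalikes stand free. The crops confirm this. The rack is at (490,215), with its open front facing the robot. Next I'll measure.

```bash
cat > h.py <<'E'
import cv2,numpy as np
from bench import *
def ray(s,px):
    K=np.array(s["intrinsics"]);d=np.array(s["dist"]);E=np.array(s["extrinsics"])
    p=cv2.undistortPoints(np.array(px,float).reshape(-1,1,2),K,d).reshape(-1,2)
    r=np.c_[p[:,0],-p[:,1],-np.ones(len(p))]@E[:3,:3].T
    return E[:3,3],r
def plane(s,px,z):
    o,r=ray(s,px); return o+r*((z-o[2])/r[:,2])[:,None]
def tri(s1,p1,s2,p2):
    o1,r1=ray(s1,p1);o2,r2=ray(s2,p2);out=[]
    for a,b in zip(r1,r2):
        t=np.linalg.lstsq(np.c_[a,-b],o2-o1,rcond=None)[0]
        q1=o1+a*t[0];q2=o2+b*t[1];out.append(np.r_[(q1+q2)/2,np.linalg.norm(q1-q2)])
    return np.array(out)
def proj(s,P):
    K=np.array(s["intrinsics"]);d=np.array(s["dist"]);E=np.array(s["extrinsics"])
    c=(np.atleast_2d(P)-E[:3,3])@E[:3,:3]; c=c*[1,-1,-1]
    return cv2.projectPoints(c.reshape(-1,1,3),np.zeros(3),np.zeros(3),K,d)[0].reshape(-1,2)
E
python3 - <<'E'
from h import *
T=snapshot("top");S=snapshot("side")
np.set_printoptions(precision=1,suppress=True)
def contours(s,box,lo,hi,minA):
    x0,y0,x1,y1=box
    hsv=cv2.cvtColor(s["frame"],cv2.COLOR_RGB2HSV)[y0:y1,x0:x1]
    m=cv2.inRange(hsv,lo,hi)
    cs,_=cv2.findContours(m,cv2.RETR_EXTERNAL,cv2.CHAIN_APPROX_NONE)
    for c in cs:
        if cv2.contourArea(c)>minA:
            yield c.reshape(-1,2)+[x0,y0]
# bright top faces of iron
print("iron bright top")
for c in contours(T,(260,165,330,225),(0,0,185),(180,45,255),8):
    r=cv2.minAreaRect(c.astype(np.float32));b=cv2.boxPoints(r);print(np.array(r[0]),r[1],r[2]);
    for z in(152,82):print(z,plane(T,b,z)[:,:2].tolist(),plane(T,[r[0]],z))
for nm,s,box in(("T",T,(435,180,550,260)),("S",S,(380,255,490,375))):
    h=cv2.cvtColor(s["frame"],cv2.COLOR_RGB2HSV)
    print(nm,h[(205,200)[0],483] if nm=="T" else h[276,425])
    for c in contours(s,box,(8,90,150),(16,190,255),40):
        r=cv2.minAreaRect(c.astype(np.float32));b=cv2.boxPoints(r);print(r);print(plane(s,b,104)[:,:2], plane(s,[r[0]],104))
print("dots", plane(T,[(476,208),(525.8,201.7)],104), plane(S,[(375+212/5,255+83/5),(375+436/5,255+227/5)],104))
E
```

```text
iron bright top
[309.3 194.8] (16.74540901184082, 4.698966979980469) 19.98310661315918
152 [[614.2697946203614, 103.05296696701771], [621.6695485196055, 100.52525657776692], [612.3067989133223, 74.99281087803507], [604.93618934542, 77.56090468144994]] [[613.3  89.  152. ]]
82 [[633.3699145045929, 104.71104598063238], [641.5138859188997, 101.929115468618], [631.2094938822036, 73.82878797837597], [623.0975979402123, 76.65516339694298]] [[632.3  89.3  82. ]]
[280.8 185.1] (16.12761688232422, 4.110960960388184) 18.43494987487793
152 [[630.0375737236579, 148.77052456460288], [636.6143491106013, 146.79481221016397], [628.2250492320562, 121.82635643913453], [621.6720946782536, 123.83749216783471]] [[629.1 135.3 152. ]]
82 [[650.7235108583134, 155.02656826370287], [657.9617341126102, 152.852152038984], [648.7286948349258, 125.37253679402062], [641.5166881530726, 127.58593903791126]] [[649.7 140.2  82. ]]
[293.4 178.2] (14.316381454467773, 4.975196361541748) 23.962491989135742
152 [[641.8293466646287, 127.3140615978804], [649.551001513428, 124.14214828760754], [639.8823231156719, 102.72610752
[... 257 characters left out ...]
]
T [ 15 132 247]
((492.0, 225.0), (68.0, 114.0), 90.0)
[[ 635.  -129.8]
 [ 637.1 -332.5]
 [ 516.7 -322.6]
 [ 515.7 -125. ]] [[ 575.3 -226.7  104. ]]
S [ 15 114 226]
((386.5, 366.5), (13.0, 15.0), 0.0)
[[ 438.6 -347.7]
 [ 452.1 -327.2]
 [ 466.3 -334.9]
 [ 452.3 -355. ]] [[ 452.2 -341.4  104. ]]
((471.5, 264.5), (19.0, 35.0), 90.0)
[[ 689.6 -187.9]
 [ 739.5 -215.7]
 [ 700.4 -256.1]
 [ 653.3 -230.2]] [[ 695.2 -223.2  104. ]]
((434.4999694824219, 314.5), (108.99998474121094, 118.99998474121094), -0.0)
[[ 438.6 -347.7]
 [ 582.6 -128.2]
 [ 739.5 -215.7]
 [ 552.6 -408.4]] [[ 565.1 -292.5  104. ]]
dots [[ 605.2 -200.4  104. ]
 [ 617.3 -289.3  104. ]] [[ 607.6 -197.4  104. ]
 [ 619.7 -286.7  104. ]]
```

Run:
```python
from h import *
T=snapshot("top");S=snapshot("side")
np.set_printoptions(precision=1,suppress=True)
a=np.radians(7.7);R=np.array([[np.cos(a),np.sin(a)],[-np.sin(a),np.cos(a)]])
L=np.array([(140,75),(207,42),(290,98),(222,130),(357,215),(420,178),(525,243),(457,283)])/5+[375,255]
ds=(plane(S,[(375+212/5,255+83/5),(375+436/5,255+227/5)],104)[:,:2]).mean(0)
print("side keeper corners rel dotmid in rack axes\n",(plane(S,L,104)[:,:2]-ds)@R.T)
dt=(plane(T,[(476,208),(525.8,201.7)],104)[:,:2]).mean(0)
U=np.array([(487,183),(615,165),(598,70),(467,85),(186,222),(315,205),(298,108),(166,125)])/6+[435,180]
print("top\n",(plane(T,U,104)[:,:2]-dt)@R.T, "bottom plane\n",(plane(T,U,92)[:,:2]-dt)@R.T)
# lip top edge z=28+? 
print("tang side", plane(S,[(215+580/4.61,160+50/4.61)],152))
hs=cv2.resize(S["frame"][165:250,315:365],(500,850)[::1],interpolation=cv2.INTER_CUBIC)
cv2.imwrite("pics/tang_s.png",cv2.resize(hs,(353,600))[:,:,::-1])
```

```text
side keeper corners rel dotmid in rack axes
 [[-15.1  61.9]
 [ 15.1  62.7]
 [ 13.6  24.7]
 [-15.4  25.2]
 [-14.  -27.9]
 [ 14.3 -26.8]
 [ 14.6 -64.8]
 [-14.7 -65.2]]
top
 [[-13.3 -24.6]
 [-12.8 -63.4]
 [ 15.9 -64.5]
 [ 16.2 -24.7]
 [-13.6  65.3]
 [-13.4  26.9]
 [ 15.6  26.3]
 [ 15.5  65.8]] bottom plane
 [[-11.2 -30.7]
 [-10.7 -70.1]
 [ 18.4 -71.2]
 [ 18.8 -30.8]
 [-11.5  60.6]
 [-11.3  21.6]
 [ 18.2  21. ]
 [ 18.   61.1]]
tang side [[645.8 120.4 152. ]]
```

View pics/tang_s.png

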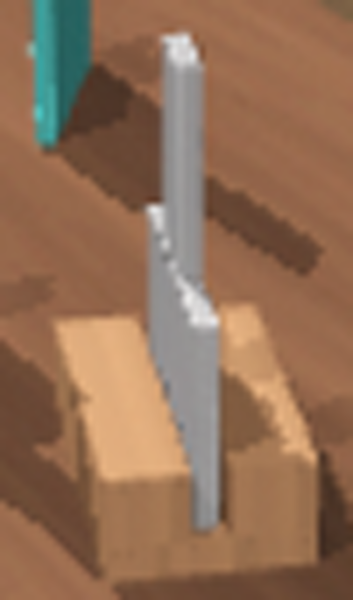

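```bash
cat >> h.py <<'E'
from scipy.spatial.transform import Rotation as Ro
def tool(): 
    s=sense(); return np.array(s["tool_pos"]),Ro.from_euler("xyz",s["tcp_rot"],degrees=True),s
def go(P,R=None):
    """print tool-frame shift to reach P (after turning) and rotvec to reach R"""
    p,r,s=tool()
    if R is None:R=r
    print("t",round(s["time"],2),"pos",p.round(1),"rpy",np.round(s["tcp_rot"],2),"gap",round(s["finger_gap"],1),"f",np.round(s["ft_force"],1))
    print("rot",(r.inv()*R).as_rotvec().round(4),"shift now-axes",r.inv().apply(np.array(P)-p).round(1),"after turn",R.inv().apply(np.array(P)-p).round(1))
E
python3 -m creep '{"translation":[[0,0,0],[0,0,0],[0,0,0],[0,0,0],[0,0,0],[0,0,0],[0,0,0],[0,0,0],[0,0,0],[0,0,0]],"rotation":[[0,0,0.15],[0,0,0.15],[0,0,0.15],[0,0,0.15],[0,0,0.15],[0,0,0.15],[0,0,0.15],[0,0,0.15],[0,0,0.15],[0,0,0.15]],"claw":[60,60,60,60,60,60,60,60,60,60]}' 40
python3 -c "
from h import *
go([643,117,230],Ro.from_euler('xyz',[180,0,71.1],degrees=True))"
```

```text
time: 1.3
tool_pos: [207.8, 562.8, 231.2]
tcp_rot: [-180.0, 0.0, 73.4]
ft_force: [-0.2, -0.4, 0.2]
finger_gap: 60.0
t 1.3 pos [207.8 562.8 231.2] rpy [-1.800e+02  1.000e-02  7.343e+01] gap 60.0 f [-0.2 -0.4  0.2]
rot [-0.      0.0002  0.0407] shift now-axes [-303.2  544.2    1.2] after turn [-280.8  556.1    1.2]
```

```bash
python3 -m creep '{"translation":[[0,0,0],[-20,40,0],[-20,40,0],[-20,40,0],[-20,40,0],[-20,40,0],[-20,40,0],[-20,40,0],[-20,40,0],[-20,40,0]],"rotation":[[0,0,0.041],[0,0,0],[0,0,0],[0,0,0],[0,0,0],[0,0,0],[0,0,0],[0,0,0],[0,0,0],[0,0,0]],"claw":[60,60,60,60,60,60,60,60,60,60]}'
python3 -m creep '{"translation":[[-20,40,0],[-20,40,0],[-20,40,0],[-20,38,0],[-20,38,0],[0,0,0],[0,0,0]],"rotation":[[0,0,0],[0,0,0],[0,0,0],[0,0,0],[0,0,0],[0,0,0],[0,0,0]],"claw":[60,60,60,60,60,60,60]}'
python3 - <<'E'
from h import *
go([643,117,190],Ro.from_euler('xyz',[180,0,71.1],degrees=True))
for n in("side","top"):
    s=snapshot(n); f=s["frame"]; print(proj(s,[tool()[0],[643,117,152]]).round(1))
    c=f[100:260,255:415] if n=="side" else f[120:270,225:385]
    cv2.imwrite(f"pics/a_{n}.png",cv2.resize(c,(600,600*c.shape[0]//c.shape[1]),interpolation=cv2.INTER_CUBIC)[:,:,::-1])
E
```

```text
time: 2.3
tool_pos: [492.9, 276.1, 231.4]
tcp_rot: [180.0, -0.0, 71.4]
ft_force: [1.7, 0.4, 0.3]
finger_gap: 60.0
time: 3.0
tool_pos: [646.1, 119.3, 230.6]
tcp_rot: [-179.9, 0.0, 71.3]
ft_force: [0.0, 0.9, 1.2]
finger_gap: 60.4
t 3.0 pos [646.1 119.3 230.6] rpy [-1.7993e+02  2.0000e-02  7.1320e+01] gap 60.4 f [0.  0.9 1.2]
rot [-0.0011  0.0003  0.0038] shift now-axes [-3.2 -2.1 40.6] after turn [-3.2 -2.1 40.6]
[[340.7 133.9]
 [340.4 171.7]]
[[287.3 158.9]
 [292.2 177. ]]
```

View pics/a_side.png

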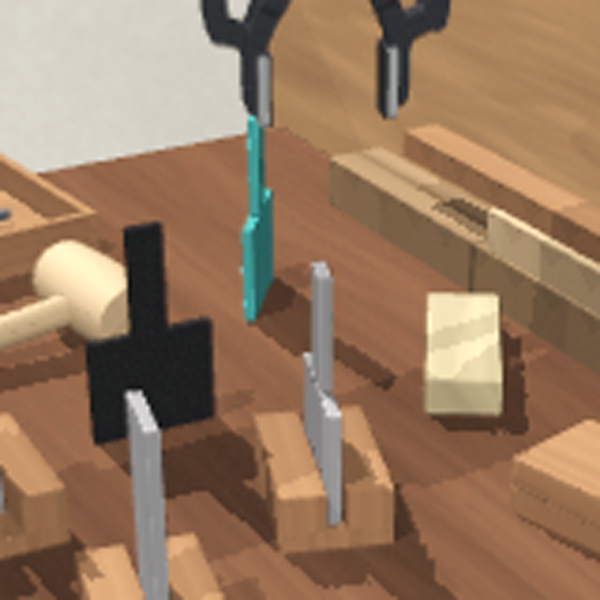

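View pics/a_top.png

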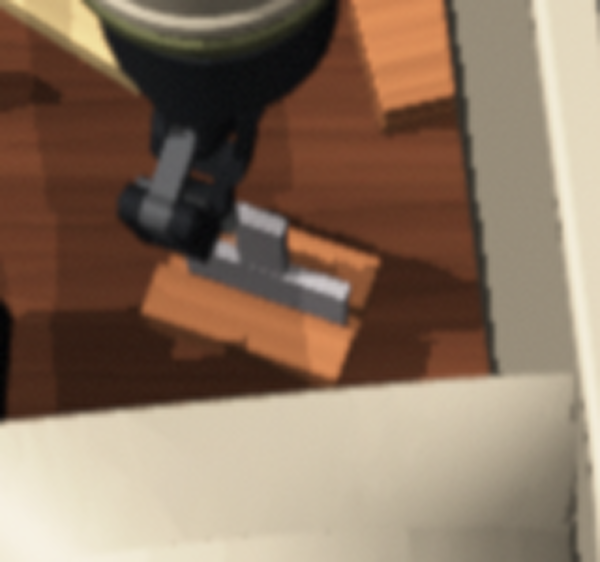

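```bash
python3 -m creep '{"translation":[[-3,-2,0],[0,0,20],[0,0,20],[0,0,20],[0,0,12],[0,0,0],[0,0,0],[0,0,0]],"rotation":[[0,0,0],[0,0,0],[0,0,0],[0,0,0],[0,0,0],[0,0,0],[0,0,0],[0,0,0]],"claw":[50,50,50,50,50,50,50,50]}'
python3 - <<'E'
from h import *
go([643,117,115],Ro.from_euler('xyz',[180,0,71.1],degrees=True))
for n in("side","top"):
    s=snapshot(n); f=s["frame"]; print(proj(s,[tool()[0],[643,117,152]]).round(1))
    c=f[120:220,290:390] if n=="side" else f[120:240,245:365]
    cv2.imwrite(f"pics/b_{n}.png",cv2.resize(c,(600,600*c.shape[0]//c.shape[1]),interpolation=cv2.INTER_CUBIC)[:,:,::-1])
E
```

```text
time: 3.9
tool_pos: [643.7, 118.5, 161.0]
tcp_rot: [179.9, -0.1, 71.5]
ft_force: [0.6, -0.2, 0.1]
finger_gap: 49.6
t 3.9 pos [643.7 118.5 161. ] rpy [ 1.7987e+02 -6.0000e-02  7.1460e+01] gap 49.6 f [ 0.6 -0.2  0.1]
rot [ 0.0022 -0.001   0.0062] shift now-axes [-1.7 -0.3 46. ] after turn [-1.6 -0.2 46. ]
[[340.4 167.3]
 [340.4 171.7]]
[[291.1 174.8]
 [292.2 177. ]]
```

View pics/b_side.png

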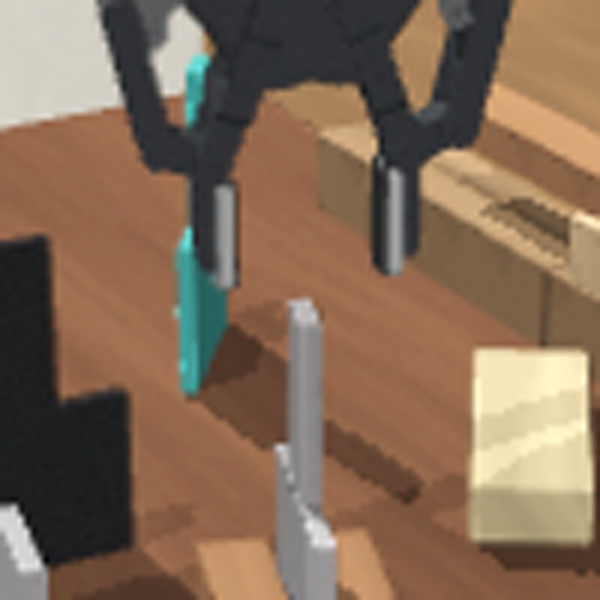

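View pics/b_top.png

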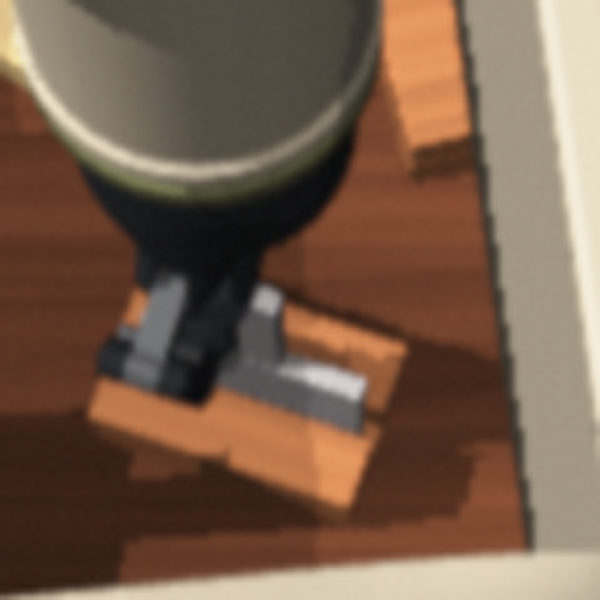

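```bash
python3 -m creep '{"translation":[[-1.7,-2.3,0],[0,0,12],[0,0,12],[0,0,12],[0,0,10],[0,0,0],[0,0,0],[0,0,0],[0,0,0],[0,0,0]],"rotation":[[0,0,0.006],[0,0,0],[0,0,0],[0,0,0],[0,0,0],[0,0,0],[0,0,0],[0,0,0],[0,0,0],[0,0,0]],"claw":[40,40,30,25,22,20,18,18,18,18]}'
python3 - <<'E'
from h import *
go([641.5,118,115])
for n in("side",):
    s=snapshot(n); f=s["frame"]
    c=f[120:240,280:400]
    cv2.imwrite(f"pics/d_{n}.png",cv2.resize(c,(600,600*c.shape[0]//c.shape[1]),interpolation=cv2.INTER_CUBIC)[:,:,::-1])
E
```

```text
time: 5.0
tool_pos: [640.7, 117.4, 114.0]
tcp_rot: [179.9, -0.0, 71.1]
ft_force: [0.3, -0.3, -0.8]
finger_gap: 17.7
t 5.0 pos [640.7 117.4 114. ] rpy [ 1.7994e+02 -3.0000e-02  7.1090e+01] gap 17.7 f [ 0.3 -0.3 -0.8]
rot [0. 0. 0.] shift now-axes [ 0.8  0.6 -1. ] after turn [ 0.8  0.6 -1. ]
```

View pics/d_side.png

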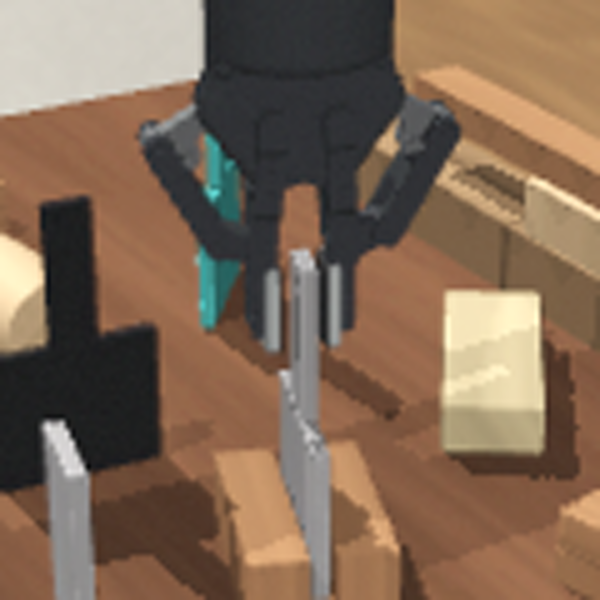

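The tang sits centred between the pads (pad edges at u 281 and 329, tang middle at 305 in the crop). I'll close and lift.

```bash
python3 -m creep '{"translation":[[0,0,0],[0,0,0],[0,0,0],[0,0,0],[0,0,0]],"rotation":[[0,0,0],[0,0,0],[0,0,0],[0,0,0],[0,0,0]],"claw":[4,4,4,4,4]}' 80
python3 -m creep '{"translation":[[0,0,-8],[0,0,-12],[0,0,-20],[0,0,-25],[0,0,-25],[0,0,-25],[0,0,0],[0,0,0]],"rotation":[[0,0,0],[0,0,0],[0,0,0],[0,0,0],[0,0,0],[0,0,0],[0,0,0],[0,0,0]],"claw":[4,4,4,4,4,4,4,4]}'
python3 - <<'E'
from h import *
go([641.5,118,115])
for n in("side","top"):
    s=snapshot(n); f=s["frame"]
    c=f[60:240,260:440] if n=="side" else f[90:270,215:395]
    cv2.imwrite(f"pics/e_{n}.png",cv2.resize(c,(600,600*c.shape[0]//c.shape[1]),interpolation=cv2.INTER_CUBIC)[:,:,::-1])
E
```

```text
time: 5.55
tool_pos: [640.7, 117.3, 113.8]
tcp_rot: [179.9, -0.0, 71.1]
ft_force: [1.3, -0.3, 3.2]
finger_gap: 7.2
time: 6.35
tool_pos: [639.7, 117.4, 227.3]
tcp_rot: [-179.9, 0.0, 71.1]
ft_force: [-0.9, 0.1, -5.2]
finger_gap: 7.2
t 6.35 pos [639.7 117.4 227.3] rpy [-1.7994e+02  2.0000e-02  7.1100e+01] gap 7.2 f [-0.9  0.1 -5.2]
rot [0. 0. 0.] shift now-axes [  1.2   1.6 112.3] after turn [  1.2   1.6 112.3]
```

View pics/e_side.png

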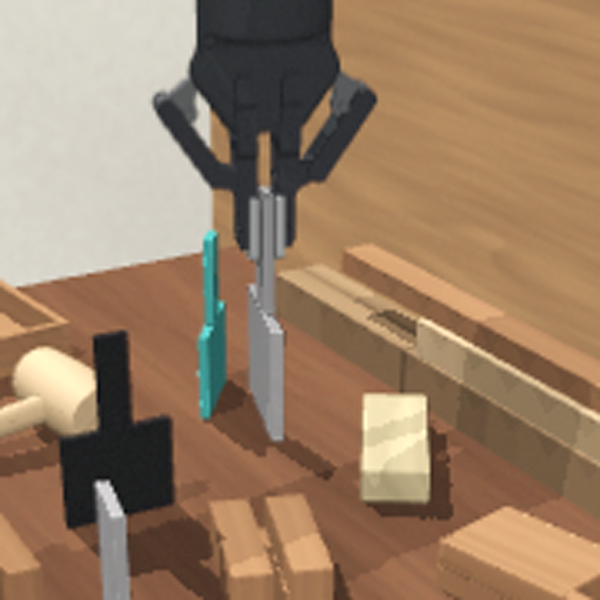

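View pics/e_top.png

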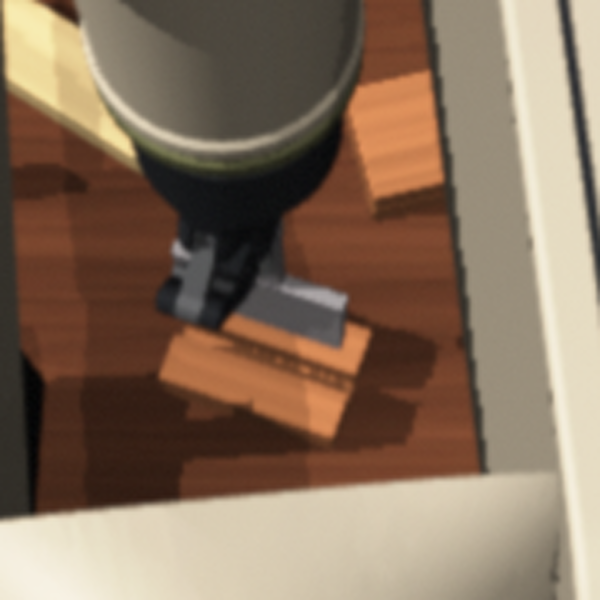

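```bash
cat >> h.py <<'E'
YAW=7.7; O=np.array([603.7,-244.5,0.]); LG=102.
RK=Ro.from_euler('z',YAW,degrees=True)
def pose(px,pz,th,py=0.,s=0.):
    "TCP pose for iron edge-middle at rack (px,py,pz), slant th, backed off s along slant"
    u=np.array([-np.sin(np.radians(th)),0,np.cos(np.radians(th))])
    P=O+RK.apply(np.array([px,py,pz])+(LG+s)*u)
    return P,RK*Ro.from_euler('y',-th,degrees=True)*Ro.from_euler('zx',[0,0])*Ro.from_euler('xyz',[180,0,90],degrees=True)
def iron():
    "iron edge middle in rack frame and slant, from measured TCP"
    p,r,s=tool(); z=-r.apply([0,0,1]); P=RK.inv().apply(p-LG*z-O); uz=RK.inv().apply(z)
    print("t",round(s["time"],2),"iron in rack",P.round(1),"slant",np.degrees(np.arctan2(-uz[0],uz[2])).round(2),"side lean",np.degrees(np.arcsin(uz[1])).round(2),"f rack",RK.inv().apply(s["ft_force"]).round(1),"gap",round(s["finger_gap"],1))
E
python3 -m creep '{"translation":[[0,0,-20],[0,0,-30],[0,0,-10],[0,0,0],[0,0,0],[0,0,0],[0,0,0],[0,0,0],[0,0,0]],"rotation":[[0,0,0],[0,0,-0.116],[0,0,-0.116],[0,0,-0.116],[0,0,-0.116],[-0.109,0,0],[-0.109,0,0],[-0.109,0,0],[-0.109,0,0]],"claw":[4,4,4,4,4,4,4,4,4]}'
python3 -c "
from h import *
P,R=pose(1,14.5,25,s=110); go(P,R); print(P); iron()"
```

```text
time: 7.35
tool_pos: [639.1, 117.2, 285.6]
tcp_rot: [155.0, -0.0, 97.7]
ft_force: [-0.0, 0.3, -5.0]
finger_gap: 7.2
t 7.35 pos [639.1 117.2 285.6] rpy [ 1.5501e+02 -1.0000e-02  9.7680e+01] gap 7.2 f [-0.   0.3 -5. ]
rot [-0.0001  0.     -0.0004] shift now-axes [-353.8 -189.2   -1.2] after turn [-353.7 -189.4   -1.2]
[ 515.90377258 -256.37051568  206.63725085]
t 7.35 iron in rack [126.6 353.7 193.1] slant 24.99 side lean 0.0 f rack [ 0.   0.3 -5. ] gap 7.2
```

```bash
python3 -m creep '{"translation":[[-30,0,0],[-40,0,0],[-40,0,0],[-40,-10,0],[-40,-20,0],[-40,-20,0],[-40,-20,0],[-40,-20,0],[-30,-20,0],[-14,-20,0]],"rotation":[[0,0,0],[0,0,0],[0,0,0],[0,0,0],[0,0,0],[0,0,0],[0,0,0],[0,0,0],[0,0,0],[0,0,0]],"claw":[4,4,4,4,4,4,4,4,4,4]}'
python3 -m creep '{"translation":[[0,-25,0],[0,-20,0],[0,-14,0],[0,0,0],[0,0,0]],"rotation":[[0,0,0],[0,0,0],[0,0,0],[0,0,0],[0,0,0]],"claw":[4,4,4,4,4]}'
python3 - <<'E'
from h import *
P,R=pose(1,14.5,25,s=110); go(P,R); iron()
for n in("side","top"):
    s=snapshot(n); f=s["frame"]
    c=f[180:380,340:540] if n=="side" else f[150:300,410:560]
    cv2.imwrite(f"pics/g_{n}.png",cv2.resize(c,(600,600),interpolation=cv2.INTER_CUBIC)[:,:,::-1])
E
```

```text
time: 8.35
tool_pos: [568.5, -251.4, 230.0]
tcp_rot: [155.2, -0.1, 97.5]
ft_force: [-0.5, -0.3, -4.9]
finger_gap: 7.1
time: 8.85
tool_pos: [517.0, -255.9, 206.8]
tcp_rot: [155.1, -0.1, 97.6]
ft_force: [-0.2, 0.9, -4.7]
finger_gap: 7.1
t 8.85 pos [ 517.  -255.9  206.8] rpy [ 1.5512e+02 -1.2000e-01  9.7640e+01] gap 7.1 f [-0.2  0.9 -4.7]
rot [-0.0021 -0.0014 -0.0018] shift now-axes [-0.3 -1.1 -0.3] after turn [-0.3 -1.1 -0.3]
t 8.85 iron in rack [-44.5   0.5 114.3] slant 24.88 side lean -0.08 f rack [-0.1  1.  -4.7] gap 7.1
```

View pics/g_side.png

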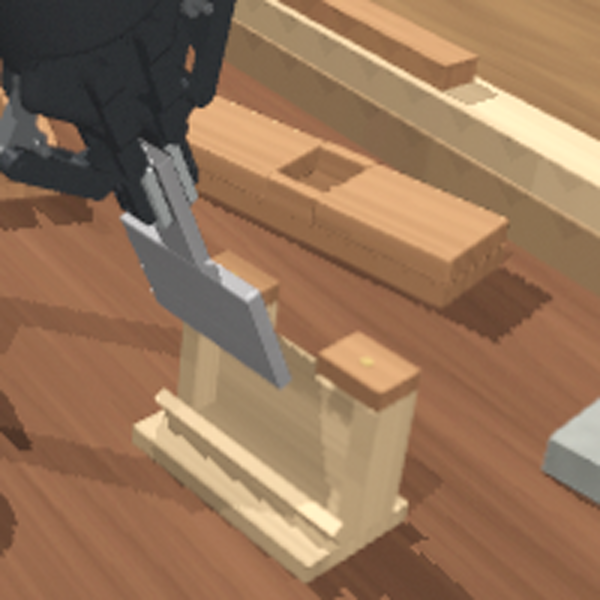

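View pics/g_top.png

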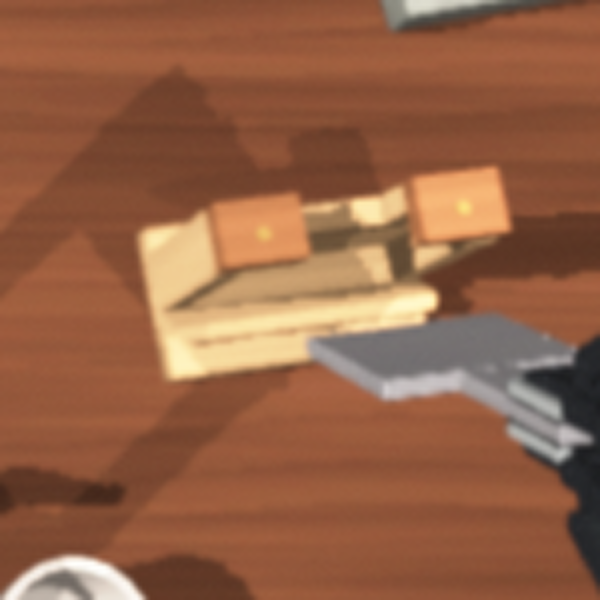

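Run:
```python
from h import *
T=snapshot("top");S=snapshot("side")
p,r,s=tool(); z=r.apply([0,0,1]);x=r.apply([1,0,0]);y=r.apply([0,1,0])
B=p+LG*z
for nm,q in(("back bot +",B+42*x+4*y),("back bot -",B-42*x+4*y),("front bot +",B+42*x-4*y),("front bot -",B-42*x-4*y)):
    a=proj(T,q)[0];b=proj(S,q)[0]
    print(nm,"top crop",((a-[410,150])*4).round(0),"side crop",((b-[340,180])*3).round(0))
print("rack dots pred: ",[((proj(T,O+RK.apply([6.5,sg*45,104]))[0]-[410,150])*4).round(0) for sg in(1,-1)],[((proj(S,O+RK.apply([6.5,sg*45,104]))[0]-[340,180])*3).round(0) for sg in(1,-1)])
```

```text
back bot + top crop [301. 331.] side crop [169. 290.]
back bot - top crop [492. 307.] side crop [294. 376.]
front bot + top crop [301. 350.] side crop [158. 301.]
front bot - top crop [492. 325.] side crop [282. 387.]
rack dots pred:  [array([261., 234.]), array([461., 209.])] [array([229., 278.]), array([363., 365.])]
```

```bash
python3 -c "
from h import *
P,R=pose(3,14.5,25,py=2,s=30); go(P,R)"
```

```text
t 9.05 pos [ 518.3 -256.2  208.7] rpy [1.5501e+02 1.0000e-02 9.7720e+01] gap 7.1 f [ 0.6  0.  -4.9]
rot [-0.0002  0.      0.0003] shift now-axes [ 2.1 -1.2 81.7] after turn [ 2.1 -1.2 81.7]
```

```bash
python3 -m creep '{"translation":[[2,-1,10],[0,0,20],[0,0,20],[0,0,20],[0,0,10],[0,0,0],[0,0,0],[0,0,0]],"rotation":[[0,0,0],[0,0,0],[0,0,0],[0,0,0],[0,0,0],[0,0,0],[0,0,0],[0,0,0]],"claw":[4,4,4,4,4,4,4,4]}'
python3 - <<'E'
from h import *
P,R=pose(3,14.5,25,py=2,s=0); go(P,R); iron()
for n in("side","top"):
    s=snapshot(n); f=s["frame"]
    c=f[220:380,350:510] if n=="side" else f[160:280,420:540]
    cv2.imwrite(f"pics/i_{n}.png",cv2.resize(c,(600,600),interpolation=cv2.INTER_CUBIC)[:,:,::-1])
E
```

```text
time: 9.85
tool_pos: [550.5, -250.6, 136.9]
tcp_rot: [154.9, 0.1, 97.7]
ft_force: [0.0, -0.4, -5.2]
finger_gap: 6.6
t 9.85 pos [ 550.5 -250.6  136.9] rpy [1.5495e+02 8.0000e-02 9.7670e+01] gap 6.6 f [ 0.  -0.4 -5.2]
rot [0.001  0.0015 0.0002] shift now-axes [ 0.9 -0.5 32.8] after turn [ 0.9 -0.5 32.8]
t 9.85 iron in rack [-10.3   1.   44.5] slant 25.05 side lean 0.09 f rack [-0.  -0.4 -5.2] gap 6.6
```

View pics/i_side.png

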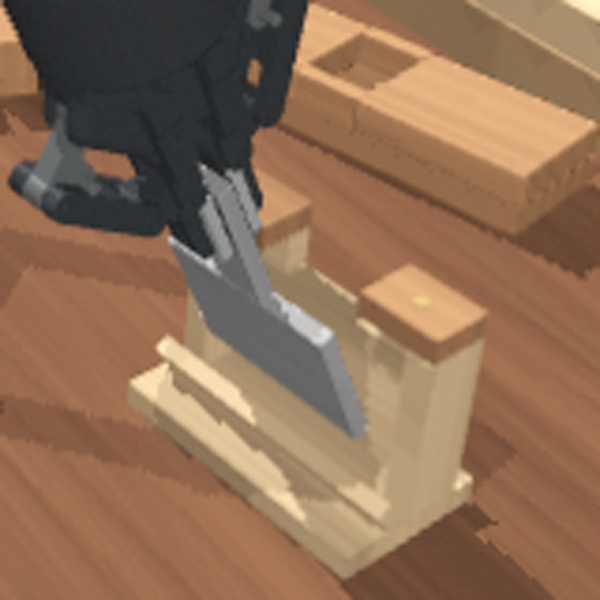

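View pics/i_top.png

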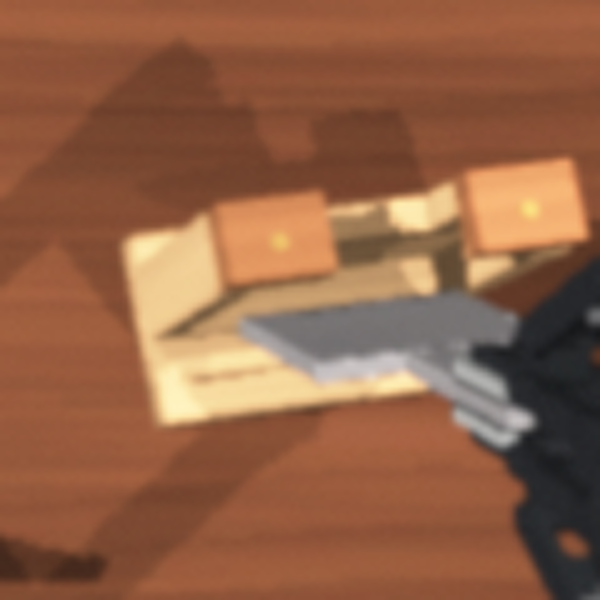

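Run:
```python
from h import *
T=snapshot("top");S=snapshot("side");iron()
q=plane(T,np.array([(240,322),(463,293)])/5+[420,160],46.2); print("obs back bot corners rack",RK.inv().apply(q-O).round(1))
q=plane(S,np.array([(352,437),(366,428)])/3.75+[350,220],44); print("side front/back bot -corner",RK.inv().apply(q-O).round(1))
d=plane(T,np.array([(280,240),(531,208)])/5+[420,160],104); print("dots top",RK.inv().apply(d-O).round(1))
d=plane(S,np.array([(422,301)])/3.75+[350,220],104); print("dots side",RK.inv().apply(d-O).round(1))
```

```text
t 10.05 iron in rack [-10.6   1.1  44.1] slant 25.04 side lean 0.07 f rack [ 0.5 -0.1 -5.3] gap 6.9
obs back bot corners rack [[-10.5  40.4  46.2]
 [-10.3 -45.4  46.2]]
side front/back bot -corner [[-13.7 -39.7  44. ]
 [ -5.3 -39.4  44. ]]
dots top [[  7.4  43.5 104. ]
 [  7.6 -47.  104. ]]
dots side [[ 10.9 -44.1 104. ]]
```

```bash
echo "O=O+RK.apply([3.8,0,0])" >> h.py
python3 -c "
from h import *
P,R=pose(1,14.5,25,py=0.5,s=0); go(P,R);iron()"
```

```text
t 10.05 pos [ 550.3 -250.5  136.5] rpy [1.5496e+02 6.0000e-02 9.7660e+01] gap 6.9 f [ 0.5 -0.1 -5.3]
rot [ 0.0007  0.0013 -0.0001] shift now-axes [-0.7  1.5 33.3] after turn [-0.7  1.5 33.3]
t 10.05 iron in rack [-14.4   1.1  44.1] slant 25.04 side lean 0.07 f rack [ 0.5 -0.1 -5.3] gap 6.9
```

```bash
python3 -m creep '{"translation":[[-1,1.5,5],[0,0,8],[0,0,7],[0,0,5],[0,0,3],[0,0,0],[0,0,0],[0,0,0]],"rotation":[[0,0,0],[0,0,0],[0,0,0],[0,0,0],[0,0,0],[0,0,0],[0,0,0],[0,0,0]],"claw":[4,4,4,4,4,4,4,4]}'
python3 -c "
from h import *
iron()"
python3 -m creep '{"translation":[[0,0,2],[0,0,0],[0,0,1],[0,0,0]],"rotation":[[0,0,0],[0,0,0],[0,0,0],[0,0,0]],"claw":[4,4,4,4]}'
python3 - <<'E'
from h import *
iron()
for n in("side","top"):
    s=snapshot(n); f=s["frame"]
    c=f[220:380,350:510] if n=="side" else f[160:280,420:540]
    cv2.imwrite(f"pics/j_{n}.png",cv2.resize(c,(600,600),interpolation=cv2.INTER_CUBIC)[:,:,::-1])
E
```

```text
time: 10.85
tool_pos: [563.4, -249.4, 111.2]
tcp_rot: [155.0, 0.0, 97.7]
ft_force: [0.2, 0.0, -5.4]
finger_gap: 6.9
t 10.85 iron in rack [-1.3  0.5 18.7] slant 25.0 side lean 0.03 f rack [ 0.2 -0.  -5.4] gap 6.9
time: 11.25
tool_pos: [564.5, -249.1, 108.0]
tcp_rot: [155.0, -0.0, 97.7]
ft_force: [-0.1, -0.1, -4.4]
finger_gap: 7.2
t 11.25 iron in rack [-0.2  0.7 15.5] slant 24.98 side lean 0.01 f rack [-0.1 -0.1 -4.4] gap 7.2
```

View pics/j_side.png

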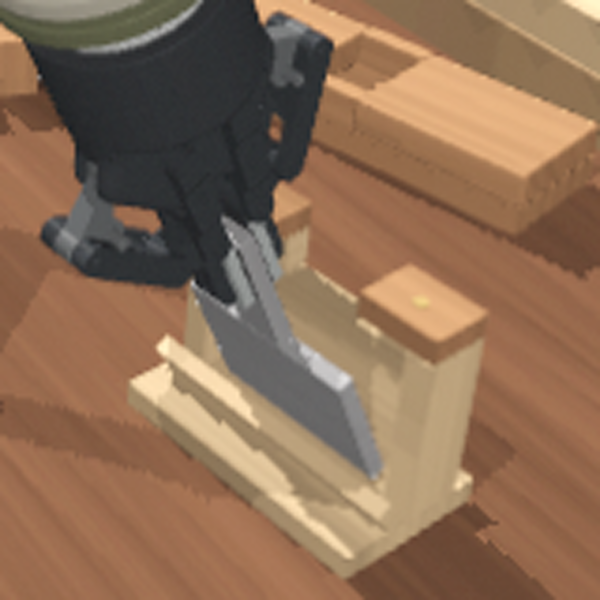

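View pics/j_top.png

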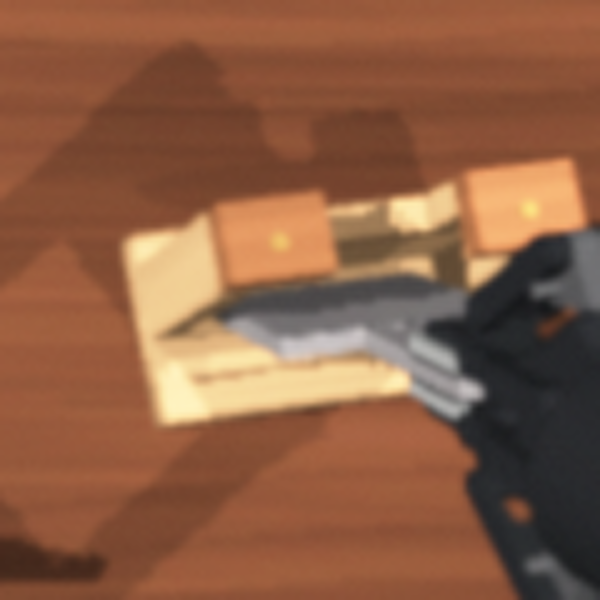

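```bash
python3 -m creep '{"translation":[[0,0,1],[0,0,0],[0,0,1],[0,0,0]],"rotation":[[0,0,0],[0,0,0],[0,0,0],[0,0,0]],"claw":[4,4,4,4]}'
python3 -c "
from h import *
iron()"
python3 -m creep '{"translation":[[0,0,0.7],[0,0,0]],"rotation":[[0,0,0],[0,0,0]],"claw":[4,4]}'
python3 -c "
from h import *
iron()"
```

```text
time: 11.75
tool_pos: [565.3, -248.9, 106.1]
tcp_rot: [155.0, -0.0, 97.7]
ft_force: [0.1, 0.5, -5.1]
finger_gap: 7.5
t 11.75 iron in rack [ 0.6  0.7 13.7] slant 24.97 side lean 0.0 f rack [ 0.2  0.4 -5.1] gap 7.5
time: 11.95
tool_pos: [565.8, -249.1, 105.9]
tcp_rot: [155.0, 0.0, 97.7]
ft_force: [-0.1, -0.8, -2.9]
finger_gap: 7.2
t 11.95 iron in rack [ 1.2  0.5 13.5] slant 25.0 side lean 0.03 f rack [-0.3 -0.8 -2.9] gap 7.2
```

```bash
python3 -m creep '{"translation":[[0,0,0.7],[0,0,0]],"rotation":[[0,0,0],[0,0,0]],"claw":[4,4]}'
python3 -c "
from h import *
iron()
for th in (25,20,15,10,5,0):
    import numpy as np
    t=np.radians(th); pz=12.6+4*np.sin(t); P,R=pose(1.5+(3-1.5)*(25-th)/25,pz,th,py=.5); print(th,P.round(1))
"
```

```text
time: 12.15
tool_pos: [566.4, -249.3, 105.8]
tcp_rot: [155.0, 0.1, 97.7]
ft_force: [-2.5, 0.3, -0.1]
finger_gap: 7.4
t 12.15 iron in rack [ 1.8  0.1 13.4] slant 25.04 side lean 0.07 f rack [-2.4  0.6 -0.1] gap 7.4
25 [ 566.2 -249.1  106.7]
20 [ 574.6 -247.9  109.8]
15 [ 583.3 -246.8  112.2]
10 [ 592.2 -245.5  113.7]
5 [ 601.3 -244.3  114.6]
0 [ 610.4 -243.1  114.6]
```

```bash
python3 -m creep '{"translation":[[0,5.55,0.2],[0,5.55,0.2],[0,0,0],[0,0,0]],"rotation":[[0.0545,0,0],[0.0545,0,0],[0,0,0],[0,0,0]],"claw":[4,4,4,4]}'
python3 -c "
from h import *
iron()"
```

```text
time: 12.55
tool_pos: [577.0, -247.4, 109.4]
tcp_rot: [161.1, 0.0, 97.7]
ft_force: [1.5, -0.3, -0.6]
finger_gap: 7.5
t 12.55 iron in rack [ 2.3  0.6 12.8] slant 18.87 side lean 0.02 f rack [ 1.5 -0.5 -0.6] gap 7.5
```

```bash
python3 -m creep '{"translation":[[0,5.5,0],[0,5.5,0],[0,5.5,0],[0,0,0],[0,0,0]],"rotation":[[0.0545,0,0],[0.0545,0,0],[0.0545,0,0],[0,0,0],[0,0,0]],"claw":[4,4,4,4,4]}'
python3 - <<'E'
from h import *
iron()
for n in("side","top"):
    s=snapshot(n); f=s["frame"]
    c=f[220:380,350:510] if n=="side" else f[160:280,420:540]
    cv2.imwrite(f"pics/k_{n}.png",cv2.resize(c,(600,600),interpolation=cv2.INTER_CUBIC)[:,:,::-1])
E
```

```text
time: 13.05
tool_pos: [592.0, -245.1, 113.1]
tcp_rot: [170.5, -0.0, 97.7]
ft_force: [1.5, 0.7, -2.2]
finger_gap: 7.3
t 13.05 iron in rack [ 1.4  1.  12.5] slant 9.49 side lean -0.04 f rack [ 1.6  0.5 -2.2] gap 7.3
```

View pics/k_side.png

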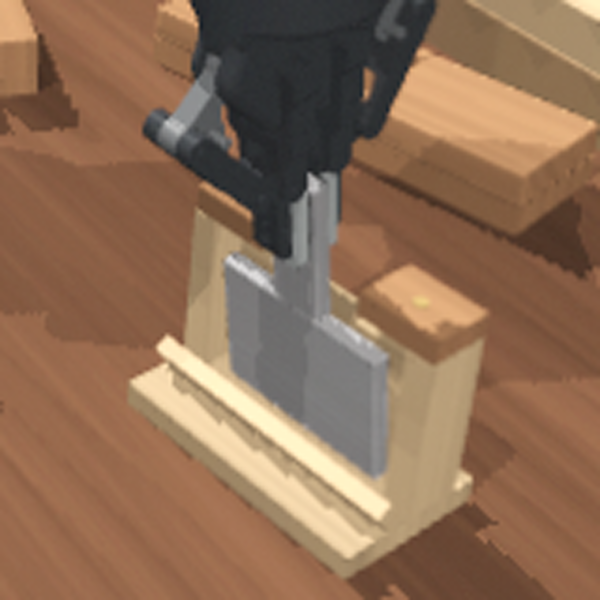

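View pics/k_top.png

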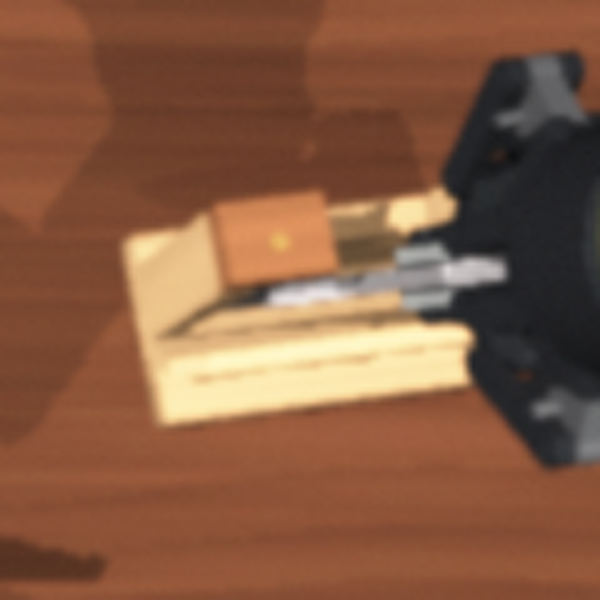

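```bash
python3 -m creep '{"translation":[[0,5.8,0],[0,5.8,0],[0,0,0],[0,5.8,0],[0,0,0],[0,0,0]],"rotation":[[0.055,0,0],[0.055,0,0],[0,0,0],[0.055,0,0],[0,0,0],[0,0,0]],"claw":[4,4,4,4,4,4]}'
python3 - <<'E'
from h import *
iron()
for n in("side","top"):
    s=snapshot(n); f=s["frame"]
    c=f[220:380,350:510] if n=="side" else f[160:280,420:540]
    cv2.imwrite(f"pics/l_{n}.png",cv2.resize(c,(600,600),interpolation=cv2.INTER_CUBIC)[:,:,::-1])
E
```

```text
time: 13.75
tool_pos: [608.4, -243.0, 114.5]
tcp_rot: [-180.0, -0.1, 97.7]
ft_force: [0.6, -0.8, -5.5]
finger_gap: 6.9
t 13.75 iron in rack [ 1.   1.  12.5] slant -0.03 side lean -0.06 f rack [ 0.5 -0.9 -5.5] gap 6.9
```

View pics/l_side.png

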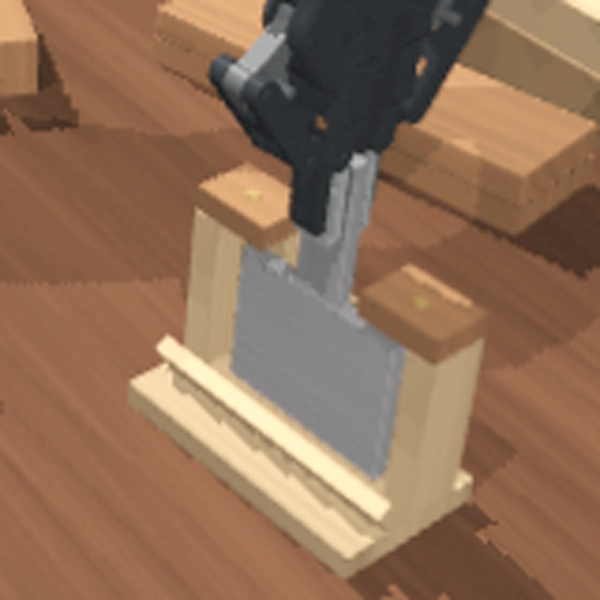

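View pics/l_top.png

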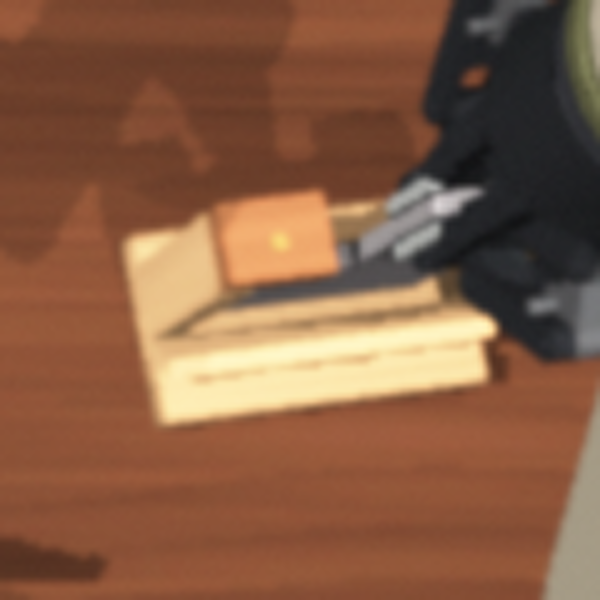

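```bash
python3 -m creep '{"translation":[[0,1,0],[0,1,0],[0,0,0]],"rotation":[[0,0,0],[0,0,0],[0,0,0]],"claw":[4,4,4]}'
python3 -c "
from h import *
iron()"
python3 -m creep '{"translation":[[0,1,0],[0,0,0],[0,0,0]],"rotation":[[0,0,0],[0,0,0],[0,0,0]],"claw":[4,4,4]}'
python3 -c "
from h import *
iron()"
```

```text
time: 14.15
tool_pos: [611.0, -242.9, 115.5]
tcp_rot: [-179.9, 0.0, 97.7]
ft_force: [-0.9, -0.3, -5.0]
finger_gap: 7.0
t 14.15 iron in rack [ 3.6  0.6 13.5] slant -0.06 side lean 0.01 f rack [-0.9 -0.2 -5. ] gap 7.0
time: 14.45
tool_pos: [611.8, -242.7, 115.3]
tcp_rot: [-179.9, 0.0, 97.7]
ft_force: [-0.6, -0.4, -3.6]
finger_gap: 7.1
t 14.45 iron in rack [ 4.3  0.7 13.3] slant -0.11 side lean 0.0 f rack [-0.7 -0.3 -3.6] gap 7.1
```

```bash
python3 -m creep '{"translation":[[0,1,0],[0,0,0],[0,0,0]],"rotation":[[0,0,0],[0,0,0],[0,0,0]],"claw":[4,4,4]}'
python3 -c "
from h import *
iron()"
python3 -m creep '{"translation":[[0,1,0],[0,0,0],[0,0,0]],"rotation":[[0,0,0],[0,0,0],[0,0,0]],"claw":[4,4,4]}'
python3 -c "
from h import *
iron()"
```

```text
time: 14.75
tool_pos: [612.2, -242.7, 115.3]
tcp_rot: [-179.8, -0.0, 97.7]
ft_force: [-6.1, -0.7, -1.7]
finger_gap: 6.8
t 14.75 iron in rack [ 4.5  0.7 13.3] slant -0.19 side lean -0.02 f rack [-6.2  0.2 -1.7] gap 6.8
time: 15.05
tool_pos: [612.4, -242.7, 115.3]
tcp_rot: [-179.7, -0.0, 97.7]
ft_force: [-9.8, -0.1, 0.4]
finger_gap: 7.2
t 15.05 iron in rack [ 4.6  0.7 13.3] slant -0.29 side lean -0.03 f rack [-9.8  1.2  0.4] gap 7.2
```

```bash
python3 -m creep '{"translation":[[0,-2,0],[0,0,0.7],[0,0,0.7],[0,0,0],[0,0,0]],"rotation":[[0,0,0],[0,0,0],[0,0,0],[0,0,0],[0,0,0]],"claw":[4,4,4,4,4]}'
python3 -c "
from h import *
iron()"
python3 -m creep '{"translation":[[0,0,0.6],[0,0,0.6],[0,0,0],[0,0,0]],"rotation":[[0,0,0],[0,0,0],[0,0,0],[0,0,0]],"claw":[4,4,4,4]}'
python3 -c "
from h import *
iron()"
```

```text
time: 15.55
tool_pos: [611.9, -242.7, 114.0]
tcp_rot: [-179.9, -0.0, 97.7]
ft_force: [-3.9, -1.4, -1.8]
finger_gap: 7.1
t 15.55 iron in rack [ 4.4  0.7 12. ] slant -0.1 side lean -0.0 f rack [-4.1 -0.9 -1.8] gap 7.1
time: 15.95
tool_pos: [612.1, -242.7, 113.9]
tcp_rot: [-179.9, 0.0, 97.7]
ft_force: [-6.8, 1.5, 4.8]
finger_gap: 7.2
t 15.95 iron in rack [ 4.7  0.7 11.9] slant -0.07 side lean 0.01 f rack [-6.5  2.3  4.8] gap 7.2
```

```bash
python3 -m creep '{"translation":[[0,-0.8,0],[0,0,0],[0,0,0]],"rotation":[[0,0,0],[0,0,0],[0,0,0]],"claw":[4,4,4]}' 
python3 -c "
from h import *
iron()"
python3 -m creep '{"translation":[[0,0,0],[0,0,0],[0,0,0],[0,0,0]],"rotation":[[0,0,0],[0,0,0],[0,0,0],[0,0,0]],"claw":[4,4,4,4]}' 20
python3 - <<'E'
from h import *
iron()
for n in("side","top"):
    s=snapshot(n); f=s["frame"]
    c=f[220:380,350:510] if n=="side" else f[160:280,420:540]
    cv2.imwrite(f"pics/m_{n}.png",cv2.resize(c,(600,600),interpolation=cv2.INTER_CUBIC)[:,:,::-1])
E
```

```text
time: 16.25
tool_pos: [611.9, -242.7, 113.9]
tcp_rot: [180.0, 0.0, 97.7]
ft_force: [-4.8, 2.8, 6.5]
finger_gap: 7.2
t 16.25 iron in rack [ 4.6  0.6 11.9] slant 0.0 side lean 0.03 f rack [-4.3  3.4  6.5] gap 7.2
time: 16.65
tool_pos: [611.9, -242.7, 113.9]
tcp_rot: [180.0, 0.0, 97.7]
ft_force: [-4.2, 2.7, 5.4]
finger_gap: 7.0
t 16.65 iron in rack [ 4.6  0.6 11.9] slant 0.0 side lean 0.03 f rack [-3.8  3.2  5.4] gap 7.0
```

View pics/m_side.png

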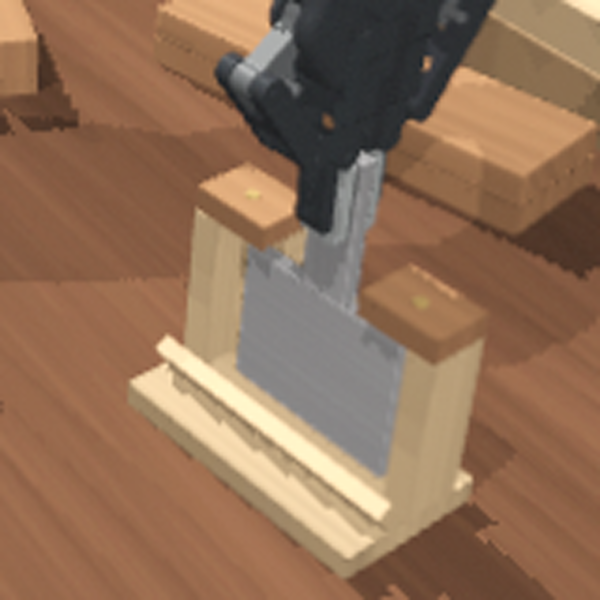

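Blade under both keepers, edge on the floor. Releasing gradually.

```bash
python3 -m creep '{"translation":[[0,0,0],[0,0,0],[0,0,0],[0,0,0],[0,0,0],[0,0,0],[0,0,0]],"rotation":[[0,0,0],[0,0,0],[0,0,0],[0,0,0],[0,0,0],[0,0,0],[0,0,0]],"claw":[8,10,12,15,20,25,25]}'
python3 - <<'E'
from h import *
iron()
for n in("side","top"):
    s=snapshot(n); f=s["frame"]
    c=f[220:380,350:510] if n=="side" else f[160:280,420:540]
    cv2.imwrite(f"pics/n_{n}.png",cv2.resize(c,(600,600),interpolation=cv2.INTER_CUBIC)[:,:,::-1])
E
```

```text
time: 17.45
tool_pos: [611.2, -242.8, 112.7]
tcp_rot: [-179.9, 0.0, 97.7]
ft_force: [-0.5, -0.1, 0.0]
finger_gap: 25.3
t 17.45 iron in rack [ 3.7  0.7 10.7] slant -0.09 side lean 0.0 f rack [-0.5 -0.   0. ] gap 25.3
```

View pics/n_side.png

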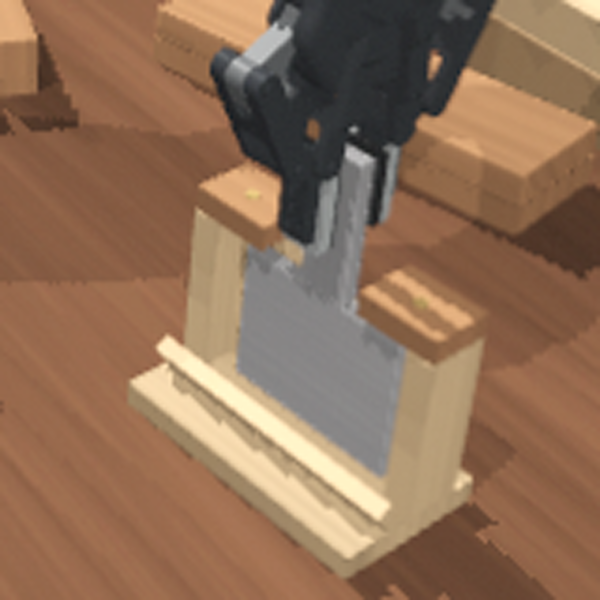

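```bash
python3 -m creep '{"translation":[[0,0,0],[0,0,-5],[0,0,-15],[0,0,-25],[0,0,-30],[0,0,-30],[0,-30,-10],[0,-40,0],[0,-40,0],[0,0,0]],"rotation":[[0,0,0],[0,0,0],[0,0,0],[0,0,0],[0,0,0],[0,0,0],[0,0,0],[0,0,0],[0,0,0],[0,0,0]],"claw":[35,35,35,35,35,35,35,35,35,35]}'
python3 - <<'E'
from h import *
for n in("side","top"):
    s=snapshot(n); f=s["frame"]
    cv2.imwrite(f"pics/o_full_{n}.png",f[:,:,::-1])
    c=f[220:380,350:510] if n=="side" else f[160:280,420:540]
    cv2.imwrite(f"pics/o_{n}.png",cv2.resize(c,(600,600),interpolation=cv2.INTER_CUBIC)[:,:,::-1])
print(sense()["tool_pos"],sense()["ft_force"])
E
```

```text
time: 18.55
tool_pos: [498.5, -257.8, 228.6]
tcp_rot: [-179.8, 0.0, 97.6]
ft_force: [0.8, -0.0, 0.1]
finger_gap: 35.3
[ 502.23254571 -257.86520517  229.64539361] [ 0.81751419 -1.01914366  0.26301425]
```

View pics/o_side.png

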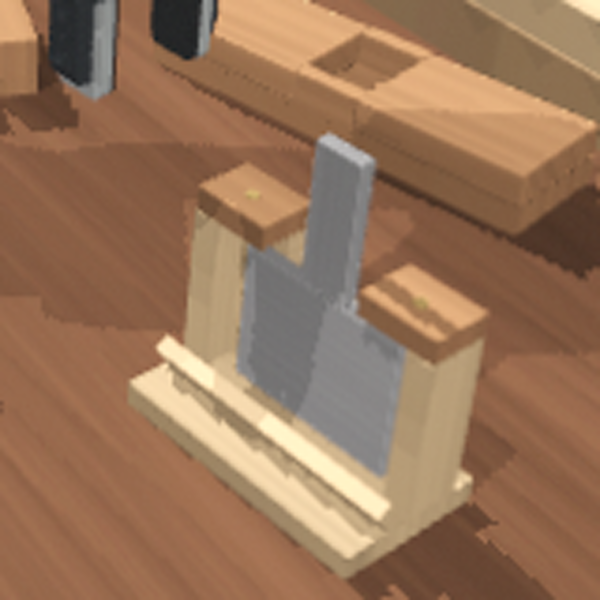

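View pics/o_top.png

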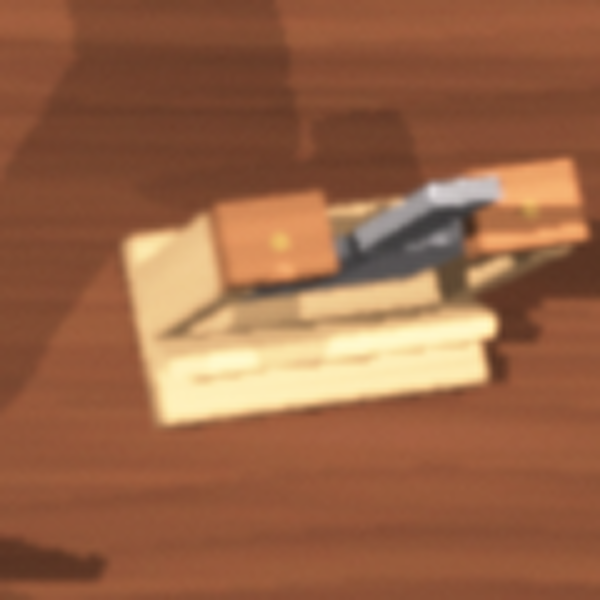

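View pics/o_full_side.png

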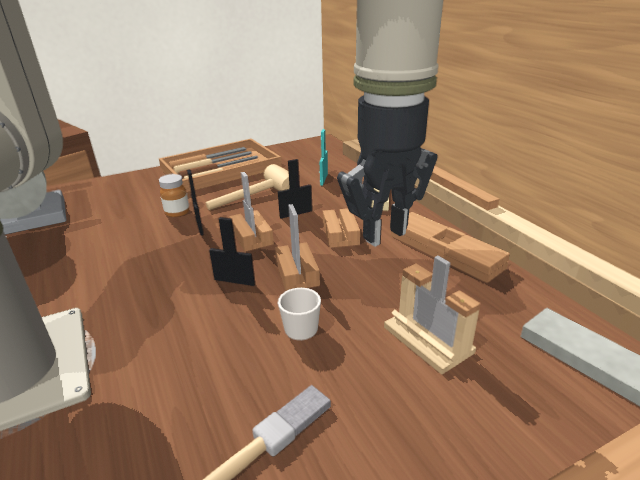

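The iron stands free in the rack, tang top at side-view crop (345,148), with both shoulders under the keepers. The other two irons look unmoved. I'll do a quick uprightness check and then hand in.

```bash
python3 -m creep '{"translation":[[0,0,0],[0,0,0],[0,0,0],[0,0,0],[0,0,0]],"rotation":[[0,0,0],[0,0,0],[0,0,0],[0,0,0],[0,0,0]],"claw":[35,35,35,35,35]}'
python3 - <<'E'
from h import *
S=snapshot("side");T=snapshot("top")
for nm,s,p,o,k in(("side",S,(345,148),(350,220),3.75),("top",T,(468,189),(420,160),5)):
    q=plane(s,np.array([p])/k+o,152);d=plane(s,{"side":np.array([(422,301)]),"top":np.array([(531,208)])}[nm]/k+o,104)
    print(nm,"tang top rel. rack (dot-corrected)",(RK.inv().apply(q-d)+[6.5,-45,0]).round(1))
a=cv2.imread("pics/o_side.png");b=cv2.resize(S["frame"][220:380,350:510],(600,600),interpolation=cv2.INTER_CUBIC)[:,:,::-1]
print("change since release",cv2.absdiff(a,b)[130:480,200:420].max())
hand_in()
E
```

```text
time: 19.15
tool_pos: [502.6, -257.3, 227.7]
tcp_rot: [-179.9, -0.0, 97.7]
ft_force: [0.1, 0.1, -1.2]
finger_gap: 35.3
side tang top rel. rack (dot-corrected) [[ 4.6 -0.6 48. ]]
top tang top rel. rack (dot-corrected) [[ 6.3  0.3 48. ]]
change since release 45
the job is handed in; nothing more can be done
```

I put the broad iron away in the rack with the two keepers and handed the job in at about 19 s. It stands upright on its own, edge down on the groove's floor.

I gripped its tang, lifted it out of its block, and set the edge into the groove at a 25° slant with the tang leaning to the front. I then swung it upright under both keepers, felt for the back board and the floor, let go slowly and backed away.

- **Position:** the tang top is at rack x 4.6 mm in the side view and 6.3 mm in the top view. The edge was at about 4.6 mm when released, so it is upright to within about 1° and resting close to the board. Sideways it is within 1 mm of centre.
- **Forces:** those I read between moves stayed near 10 N or less.
- **Other irons:** the two smaller irons looked unmoved in the last full picture; I did not measure them.

**Checks that disagreed:**
- **Cameras:** the two views differed by 3 to 5 mm at first. I corrected this by comparing the held iron with the rack, and contact with the board then came within about 0.5 mm of where I expected.
- **Last pictures:** the comparison of the rack area after release still showed a brightness difference of up to 45. I put this down to the arm's moving shadow, but did not check it further before handing in.

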